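# Clear the sawn offcuts out of a quick-slide vice and clamp the next blank

### The job

The tall quick-slide vice with the black knob has come back from the saw with three resin offcuts still lying on its bed. Clear all three into the scrap bin at the open end of the bed, then stand the resin blank on its edge on the clean bed, square along the fixed jaw with its end up to the end stop, and slide the moving jaw home until it holds the blank against the fixed jaw. Keep the blank upright and leave the other things on the table where they stand.

Things in the scene. Friction and masses are not known exactly. Their poses are not given: they have to be found in the camera images.
- vice_fixture: Steel quick-slide vice on an aluminium riser, fixed. Origin on the table under the bed, z up. Flat bed, top 95 mm above the table, x = -62 to +64, y = -88 to +72 mm; its -y end is open to the scrap bin. Fixed jaw along the +x side: flat face at x = +44 mm, 116 mm long (y = -54 to +62), 20 mm thick, 32 mm above the bed. The moving jaw faces it from -x.
- stop_corner (a point): Corner at bed height (95 mm) where the fixed jaw's face (x = +44 mm of the vice) meets the end stop's face (y = +52 mm). The stop is a small dark block 28 mm above the bed, 10 mm thick (y = 52 to 62), jutting 22 mm from the fixed jaw into the throat (x = 22 to 44). The blank goes on its -x, -y side. Axes as the vice.
- jaw (a joint): Slide of the moving jaw in m: 0 is fully open (throat 88 mm wide), growing as the jaw slides along the vice's +x to the fixed jaw; its face is at x = -44 mm + this value. Travel 75 mm; 5 N of slide friction holds it where it is left. The jaw is 110 mm long (y = -54 to +56), 20 mm thick, 32 mm above the bed; its knob is in front of it.
- jaw_knob (a point): Point on the axis of the moving jaw's black round knob, 45 mm above the bed (140 mm above the table); moves with the jaw. The knob is 22 mm in diameter, from 20 to 55 mm above the bed, its axis 42 mm in front (-x of the vice) of the jaw's face. Axes as the vice.
- scrap_bin: Open grey sheet-metal scrap bin, fixed, 130 mm (its x) by 120 mm (its y) by 82 mm high, wall 3 mm. Origin at the centre of its underside. It stands against the open -y end of the vice's bed; its rim is 13 mm below the bed's top.
- offcut_1_mid (a point): Centre of the first of three sawn offcuts of plain orange resin, a stubby block 60 mm long (its own y), 26 mm wide (its own x) and 30 mm high with one sloping top corner, 50 g. It starts lying on the bed of the vice, across the throat.
- offcut_2_mid (a point): Centre of the second of three sawn offcuts of plain orange resin, a stubby block 60 mm long (its own y), 26 mm wide (its own x) and 30 mm high with one sloping top corner, 50 g. It starts lying on the bed of the vice, across the throat.
- offcut_3_mid (a point): Centre of the third of three sawn offcuts of plain orange resin, a stubby block 60 mm long (its own y), 26 mm wide (its own x) and 30 mm high with one sloping top corner, 50 g. It starts lying on the bed of the vice, across the throat.
- offcut_1: The first offcut; origin at the centre of its underside.
- offcut_2: The second offcut; origin at the centre of its underside.
- offcut_3: The third offcut; origin at the centre of its underside.
- blank: The resin blank: a plain orange resin block standing on edge on the table to the right of the bin, 30 mm thick (its x, from -14 to +16 mm), 90 mm long (its y) and 88 mm high (z), 0.29 kg; much larger than the offcuts. Origin at its underside. Either thick face may go against the fixed jaw.
- blank_mid (a point): Centre of the resin blank, 44 mm above its underside, midway in its thickness and length; axes as the blank.
- vee_block: Bystander: ground steel vee block, 32 x 50 x 38 mm, in front of the blank. Origin at its underside.
- electrode: Bystander: graphite electrode on a steel pallet, 52 x 68 x 79 mm, behind the blank. Origin at its underside.
- gauge_ring: Bystander: steel ring gauge, 72 mm in diameter, 22 mm high, behind the vice to the left. Origin at its underside.

How it is judged:
By the outcome, as a careful person would: the job done as asked, in the order asked, and still so for the second after the job is handed in, with the robot touching nothing.
It also fails if it takes over 58 s, if anything falls off the work surface, if the arm or the gripper's body presses on something with over 40 N, if the wrist force passes 120 N, or if a joint passes its speed limit or range.

### The arm

A 6-joint arm with a two-finger parallel gripper is mounted at the origin on a cart in front of the work surface, level with it; the furniture and walls round the work are solid. World frame = base frame: x ahead of the robot, y to its left, z up, the work surface at z = 0. Lengths are in m, angles in degrees, forces in N, time in s.
With the tool pointing down it reaches from about 0.375 to 0.9 m from the base axis. Payload 3.1 kg.
Tool frame: the origin (TCP) lies between the finger pads; the fingertips stand 11 mm ahead of it and the grasp point (between the pads) lies 8 mm behind it; z points along the fingers, y is the line along which they close (so a half turn about z gives the same grasp; the last joint's range is limited). The gripper opens to 87 mm and grips with 3 to 60 N. Pads are 19 mm wide; open, the fingers measure 117 mm over their backs; the gripper's body (75 mm by 190 mm) begins 51 mm behind the grasp point.
Start: joints at [63.455, 30.224, 82.088, -0, 67.689, -10.227], TCP at [0.176, 0.6, 0.234] pointing down, gripper open.
Joint ranges: [-176.69, 176.69], [-43.24, 126.21], [12.49, 139.97], [-82, 262], [0, 151.66], [-163.58, 163.58]. Speed limits (degrees/s): [159.86, 159.86, 180, 180, 180, 180].

### API

Orientations are given as a 3x3 rotation matrix whose columns are the frame's x, y, z axes.
In Python, from rig import bot, viewer, workorder, models gives the robot as it stands.
- The arm moves only by the shell command python3 -m jog 'ROWS'. ROWS is JSON, a list of rows, each a list of 7 numbers: the opening, from 0 (shut) to 1 (fully open), then the shift along the tool's x, y, z in m, then the turn, a rotation vector about the tool's x, y, z in degrees. In form: [[claw, x, y, z, ax, ay, az], ...]. A call has 1 to 20 rows; each row is the pose to reach, as a shift and turn from the pose commanded when the call began, along the tool's axes at that moment; what a row does not reach only later rows make up. A row lasts 1/8 s, in which the tool goes at most 62.5 mm and 10.7 degrees, less where a joint would pass 70% of its speed; a pose out of reach is approached as far as the arm can. A call with a gripper value outside its range is refused whole. The fingers move at their own pace and stop on an object; the grip force is fixed at half the most. Time passes only in rows, so rows that repeat a pose let the fingers close. It gives the time, the measured TCP pose, the force, the opening and the grip force at its end, in the units of the state.
- bot.read_state(): the state, without advancing time (a new reading comes with each control period).
- viewer.capture(name): name is "scene" or "top"; returns (picture, depth): 480x640x3 uint8, blue, green, red; 480x640 float32, m along the optical axis (not along the pixel's ray), 0 where there is no reading.
- viewer.camera_info(name): a dict with "fx", "fy", "cx", "cy" (pixels), "world_to_cam" (4x4, takes a point from world to camera coordinates). Camera axes: x right, y down, z forward; pixel columns grow to the right and rows downward; lengths in m; the calibration is good to about 2 mm. A picture is of the moment at which its call begins. camera_info takes no time and is no camera call.
- workorder.hand_in(): hands the job in; it is judged then, once.
Trained networks look in the newest picture that a camera, given by its name, has taken for a name from the list of things; names that differ only in an ending like _2 or _b are one class to them, and where a whole thing is asked for, a point or a joint stands for the part that bears it (a point fixed in the world has none). Each returns a list of dicts, best first, with "p" (0 to 1); they miss things now and then, are a little off and sometimes report something else, mostly with a low value. They report only what shows in the picture. A call takes as long as a camera call.
- models.outline_of(camera, thing): "mask" (480x640 bool, what is visible of it).
- models.tip_of(camera, thing): "xyz" ([x, y, z] in m, in world coordinates, good to about 4 mm: a listed point, or the origin of a listed thing).
The state is a dict: "time_s": time; "joint_positions": joint angles; "qvel": joint speeds; "tau": joint torques, N m; "position": TCP position; "tcp_rot": TCP orientation; "force": force on the tool from outside, world axes, zero at the start; "moment": the same for the moment, N m; "opening": opening from 0.0 (shut) to 1.0 (fully open); "grasp_force": force on a finger pad.
Only numpy, scipy, OpenCV 4.12 (cv2) and the standard library are available. Lean on these libraries where they do the work, as an engineer would, in place of code of your own. Each camera call takes 0.05 s, during which the arm holds its last target. There are 200 camera calls.

## Working session

There is one attempt and no reset: what is moved stays moved. The work goes in short steps, Python scripts to look and compute and a shell command to move; the robot and the scene stay as the last step left them, time stands still between calls to the robot, and variables do not carry over. Pictures are saved under pics/ and viewed, at most 10 in all, crops included, and the job is handed in when it is done.

```bash
ls; mkdir -p pics
python3 - <<'E'
from rig import bot, viewer, workorder, models
import cv2, numpy as np
s=bot.read_state(); print(s)
for c in ["scene","top"]:
    p,d=viewer.capture(c); cv2.imwrite(f"pics/{c}0.png",p); i=viewer.camera_info(c); print(c,i)
    for t in ["vice_fixture","stop_corner","jaw_knob","scrap_bin","offcut_1_mid","offcut_1","blank","blank_mid","vee_block","electrode","gauge_ring"]:
        print(t,[(round(r["p"],2),np.round(r["xyz"],3).tolist()) for r in models.tip_of(c,t)])
E
```

```text
pics
{'time_s': 0.0, 'joint_positions': array([ 6.34542806e+01,  3.02795723e+01,  8.21573095e+01,  2.83252910e-04,
        6.76884525e+01, -1.02283582e+01]), 'qvel': array([ 0.00926007,  0.07123131, -0.03525859, -0.03559392,  0.1275749 ,
       -0.08387537]), 'tau': array([ 1.22717365e-04, -4.40046358e+01, -1.76588881e+01,  6.32461673e-02,
        5.81334648e-02, -1.62320016e-04]), 'position': array([0.17525534, 0.59918072, 0.23255998]), 'tcp_rot': array([[-9.59719481e-01,  2.80958277e-01, -9.81708518e-04],
       [ 2.80959717e-01,  9.59717571e-01, -1.95484057e-03],
       [ 3.92934275e-04, -2.15191913e-03, -9.99997607e-01]]), 'force': array([-0.09681931, -0.79842737, -0.30125534]), 'moment': array([ 0.05339277, -0.05173369,  0.00145282]), 'grasp_force': 0.0, 'opening': 0.9999628189557946}
scene {'fx': 563.2570772572252, 'fy': 563.2570772572252, 'cx': 326.290307132502, 'cy': 235.62673491046903, 'world_to_cam': array([[ 0.440087  , -0.89774639, -0.01936124, -0.36946154],
       [-0.56786417, -0.26154253, -0.78046511,  0.38691084],
       [ 0.69559595,  0.3544671 , -0.62489947,  0.6809
[... 1276 characters left out ...]
p_corner [(0.87, [0.555, 0.021, 0.096]), (0.71, [0.518, -0.354, 0.004]), (0.56, [0.518, 0.006, 0.111])]
jaw_knob [(0.84, [0.433, -0.026, 0.135]), (0.52, [0.515, -0.355, -0.0]), (0.4, [0.557, 0.022, 0.095])]
scrap_bin [(0.88, [0.504, -0.177, 0.0])]
offcut_1_mid [(0.75, [0.517, 0.006, 0.112])]
offcut_1 [(0.94, [0.512, 0.002, 0.094]), (0.61, [0.519, -0.042, 0.094]), (0.59, [0.522, -0.087, 0.098])]
blank [(0.83, [0.518, -0.351, 0.003]), (0.27, [0.651, 0.117, 0.0])]
blank_mid [(0.72, [0.517, -0.357, 0.043])]
vee_block [(0.75, [0.444, -0.308, -0.001]), (0.24, [0.511, 0.003, 0.095])]
electrode [(0.87, [0.695, -0.332, 0.004])]
gauge_ring [(0.66, [0.652, 0.119, -0.0]), (0.42, [0.517, -0.041, 0.095])]
```

View pics/scene0.png

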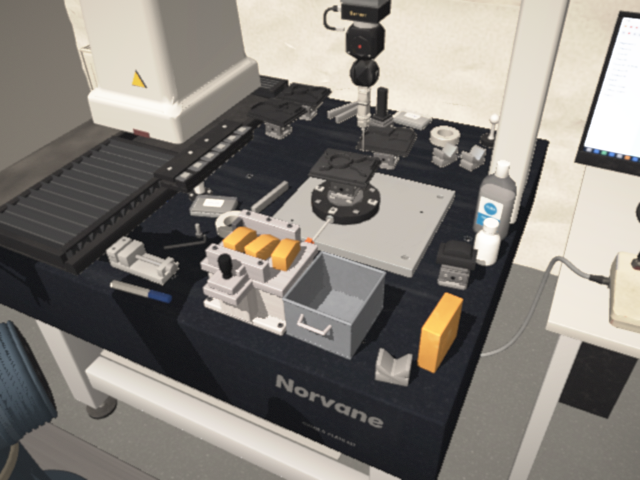

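View pics/top0.png

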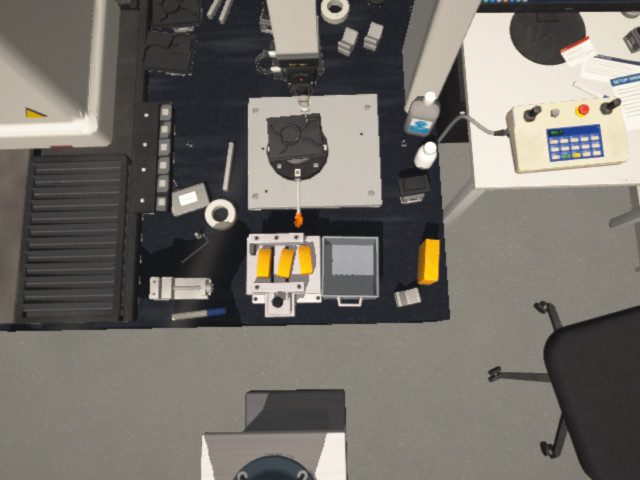

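The offcuts sit in the throat at about (265,263), (285,263) and (306,260) in the top view. The blank is at (429,262), the bin at (350,267), the vee block at (408,297), and an orange stylus tip hangs near (298,220). Next I'll measure these precisely.

```bash
cat > h.py <<'E'
import cv2, numpy as np
from rig import bot, viewer, models
def cloud(c):
    p,d=viewer.capture(c); i=viewer.camera_info(c)
    v,u=np.mgrid[:480,:640]
    P=np.stack([(u-i["cx"])/i["fx"]*d,(v-i["cy"])/i["fy"]*d,d],-1)
    T=np.linalg.inv(i["world_to_cam"]); W=P@T[:3,:3].T+T[:3,3]; W[d<=0]=np.nan
    h=cv2.cvtColor(p,cv2.COLOR_BGR2HSV); o=(h[...,0]>8)&(h[...,0]<28)&(h[...,1]>150)&(h[...,2]>90)
    return p,W,o
def box(m,x0,x1,y0,y1,z0,z1):
    W=m; return (W[...,0]>x0)&(W[...,0]<x1)&(W[...,1]>y0)&(W[...,1]<y1)&(W[...,2]>z0)&(W[...,2]<z1)
def rects(W,mask,n=30):
    k,l=cv2.connectedComponents(mask.astype(np.uint8)); 
    for j in range(1,k):
        q=W[l==j]
        if len(q)<n: continue
        (c,s,a)=cv2.minAreaRect((q[:,:2]*1000).astype(np.float32))
        print(" n",len(q),"c",np.round(c,1),"size",np.round(s,1),"ang",round(a,1),"z",np.round(np.median(q[:,2])*1000,1))
def tcp():
    s=bot.read_state(); print("t",round(s["time_s"],2),"pos",np.round(s["position"]*1000,1),"yaw_x",round(np.degrees(np.arctan2(s["tcp_rot"][1,0],s["tcp_rot"][0,0])),2),"F",np.round(s["force"],1),"open",round(s["opening"],3),"g",round(s["grasp_force"],1)); return s
E
python3 - <<'E'
from h import *
for c in ["top","scene"]:
    p,W,o=cloud(c); print(c,"offcuts"); rects(W,o&box(W,.4,.62,-.14,.08,.118,.14))
    print("blank top"); rects(W,o&box(W,.4,.65,-.45,-.28,.080,.1))
    print("jaw tops"); rects(W,~o&box(W,.4,.62,-.12,.08,.120,.134))
    print("bed"); rects(W,~o&box(W,.4,.62,-.14,.08,.09,.1))
    print("bin rim"); rects(W,~o&box(W,.4,.62,-.3,-.08,.076,.088))
    print("knob"); rects(W,~o&box(W,.36,.5,-.1,.08,.142,.16),5)
    print("high"); rects(W,box(W,.35,.9,-.5,.2,.16,2),20)
    m=box(W,.35,.9,-.5,.2,.165,2); print(W[m].min(0) if m.any() else "", m.sum())
    for t in ["vee_block","electrode"]: print(t,[(round(r["p"],2),np.round(r["xyz"],3).tolist()) for r in models.tip_of(c,t)][:1])
    if c=="top": cv2.imwrite("pics/top_crop.png",cv2.resize(p[170:330,230:450],None,fx=3.6,fy=3.6,interpolation=cv2.INTER_CUBIC))
E
```

```text
top offcuts
 n 295 c [517.9 -85.4] size [57.8 24.5] ang 5.1 z 124.5
 n 305 c [513.6   2.7] size [25.1 58. ] ang 84.6 z 124.4
 n 298 c [510.7 -42.6] size [25. 55.] ang 78.6 z 124.5
blank top
 n 586 c [ 517.6 -357.7] size [30.5 91.2] ang 84.2 z 87.7
jaw tops
 n 583 c [556.3 -24.2] size [ 41.2 117.1] ang 2.3 z 126.9
 n 595 c [453. -26.] size [109.1  35.5] ang 88.7 z 127.3
bed
 n 2170 c [487.8 -35.6] size [160. 173.] ang 89.8 z 95.0
bin rim
 n 553 c [ 507.6 -180.7] size [124.5 133.2] ang 88.3 z 83.7
knob
 n 92 c [428.7 -27.5] size [20.8 20.8] ang 30.6 z 149.6
high
 n 4295 c [820.3 -74.3] size [ 66.  104.7] ang 0.6 z 466.2
 n 2366 c [ 897.3 -365.9] size [ 5.5 63.9] ang 0.0 z 315.9
 n 89 c [ 860.  -360.7] size [21.1 23. ] ang 62.3 z 164.1
[ 0.78748105 -0.39787812  0.16500616] 6664
vee_block [(0.54, [0.443, -0.307, 0.001])]
electrode [(0.84, [0.695, -0.33, 0.006])]
scene offcuts
 n 277 c [510.3   2.8] size [28.7 53.8] ang 85.8 z 124.7
 n 308 c [510.1 -41.5] size [29.1 54.7] ang 79.9 z 124.8
 n 282 c [514.6 -84.9] size [54.9 27.5] ang 4.5 z 124.9
blank top
 n 654 c [ 516.8 -357.8] size [30.5
[... 232 characters left out ...]
11.9  36.6] ang 87.9 z 127.6
 n 74 c [496.7 -85.7] size [20.7 18.4] ang 89.7 z 125.7
 n 61 c [424.5 -32.4] size [ 9.5 20. ] ang 47.3 z 128.9
bed
 n 1497 c [475.6 -79. ] size [ 88.3 206.4] ang 62.7 z 95.5
 n 100 c [452.8  29.5] size [40.  15.3] ang 67.1 z 95.1
bin rim
 n 1327 c [ 507.2 -163.6] size [158.7 135.9] ang 87.5 z 83.6
knob
 n 147 c [428.1 -27.8] size [21.1 20.8] ang 6.0 z 149.4
high
 n 3764 c [819.8 -74.1] size [107.4  66.6] ang 88.5 z 377.9
 n 3691 c [ 896.5 -366.6] size [64.1  7. ] ang 90.0 z 325.6
 n 90 c [ 859.6 -360.2] size [24.7 21.2] ang 17.3 z 164.6
[ 0.78524633 -0.39862741  0.16500211] 7473
vee_block [(0.69, [0.442, -0.31, 0.001])]
electrode [(0.84, [0.696, -0.332, 0.005])]
```

View pics/top_crop.png

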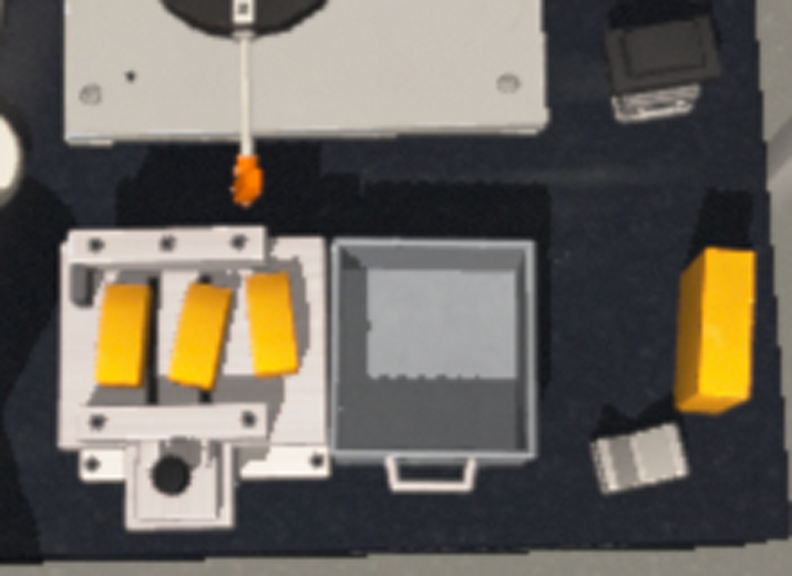

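The crop shows three offcuts across the throat, the stop at (82,285) in crop pixels, the fixed jaw at the top and the knob at (172,475). An orange-tipped stylus is behind the fixed jaw. Next: vice yaw and stylus height.

Run:
```python
from h import *
for c in ["top","scene"]:
    p,W,o=cloud(c)
    m=box(W,.59,.72,-.1,.06,.03,.2); q=W[m]; print("stylus zone z max",q[:,2].max() if len(q) else None, q[q[:,2].argmax()] if len(q) else None)
    mo=o&box(W,.59,.72,-.1,.06,-.1,.2); print("orange tip",np.nanmin(W[mo],0),np.nanmax(W[mo],0))
    for n,b in [("fixed",(.5,.62,-.12,.08,.1255,.130)),("moving",(.44,.5,-.12,.08,.1255,.130))]:
        q=W[~o&box(W,*b)]; 
        for edge,f in (("lo",np.percentile),):
            ys=np.arange(-75,26,5.)/1000; L=[]
            for y in ys:
                s=q[abs(q[:,1]-y)<.004,0]
                if len(s)>8: L.append((y,s.min(),s.max()))
            L=np.array(L); 
            for k in (1,2):
                a=np.polyfit(L[:,0],L[:,k],1); r=L[:,k]-np.polyval(a,L[:,0]); g=abs(r)<.003; a=np.polyfit(L[g,0],L[g,k],1)
                print(c,n,k,"slope deg",np.degrees(np.arctan(a[0])).round(2),"x at y=-.025",np.polyval(a,-.025).round(4))
        print("y ext",q[:,1].min(),q[:,1].max())
    # bed end / bin
    q=W[~o&box(W,.45,.56,-.16,.09,.092,.098)]; print("bed y",q[:,1].min(),q[:,1].max())
    st=W[box(W,.5,.56,0.0,.06,.121,.1247)&~o]; print("stop",len(st),st.min(0) if len(st) else "",st.max(0) if len(st) else "")
```

```text
stylus zone z max 0.06376828976830118 [ 0.61752599 -0.06806115  0.06376829]
orange tip [ 0.61323044 -0.07471758 -0.00406645] [ 0.6510417  -0.05675424  0.06376829]Traceback (most recent call last):
  File "<stdin>", line 15, in <module>
    raise TypeError("expected non-empty vector for x")
TypeError: expected non-empty vector for x
```

Run:
```python
from h import *
for c in ["top","scene"]:
    p,W,o=cloud(c)
    for n,b in [("fixed",(.545,.62,-.12,.08,.1255,.130)),("moving",(.435,.5,-.12,.08,.1255,.130))]:
        q=W[~o&box(W,*b)]; h,_,_=np.histogram2d(q[:,0],q[:,1],1)
        r=cv2.minAreaRect((q[:,:2]*1000).astype(np.float32)); 
        m,v=cv2.PCACompute(q[:,:2].astype(np.float32),None); 
        print(c,n,len(q),"rect",np.round(r[0],1),np.round(r[1],1),round(r[2],2),"pca",m.round(4),"yaw",np.degrees(np.arctan2(-v[0,0],v[0,1])).round(2), "x pct",np.percentile(q[:,0],[1,99]).round(4),"y",q[:,1].min().round(4),q[:,1].max().round(4))
    q=W[~o&box(W,.45,.56,-.2,.09,.092,.098)]; print("bed y",q[:,1].min(),q[:,1].max())
    for n,b in [("stop",(.51,.545,0.0,.06,.118,.1285)),]:
        q=W[~o&box(W,*b)]; print(n,len(q),q.min(0) if len(q) else "",q.max(0) if len(q) else "")
```

```text
top fixed 367 rect [561.2 -24.8] [ 28.5 115. ] 0.95 pca [[ 0.5649 -0.0243]] yaw 0.28 x pct [0.5552 0.575 ] y -0.0822 0.0329
top moving 389 rect [467.3 -26.2] [ 54.1 109.2] 2.49 pca [[ 0.4608 -0.027 ]] yaw -0.15 x pct [0.4507 0.4706] y -0.0808 0.028
bed y -0.11553278275603854 0.04442980514689526
stop 39 [0.51229568 0.01202341 0.118208  ] [0.54465228 0.03372162 0.12695561]
scene fixed 449 rect [565.  -23.9] [ 23.5 115.8] 0.21 pca [[ 0.5645 -0.0265]] yaw -0.48 x pct [0.554 0.576] y -0.0818 0.034
scene moving 606 rect [474.6 -32.6] [ 50.1 124.5] 0.22 pca [[ 0.4656 -0.0301]] yaw 1.39 x pct [0.4502 0.4983] y -0.0947 0.0296
bed y -0.11659491678309852 0.04465137216129056
stop 48 [0.51121569 0.00194786 0.11800661] [0.5449084  0.03455939 0.12638744]
```

```bash
cat >> h.py <<'E'
from scipy.spatial.transform import Rotation as Ro
def plan(x,y,z,a):
    s=tcp(); R=s["tcp_rot"]; c,n=np.cos(np.radians(a)),np.sin(np.radians(a))
    G=np.array([[c,n,0],[n,-c,0],[0,0,-1.]])
    print("shift",np.round(R.T@(np.array([x,y,z])/1000-s["position"]),4),"turn",np.round(Ro.from_matrix(R.T@G).as_rotvec(degrees=True),1))
    print("world dx,dy,dz in tool:",np.round(R.T,3).tolist())
E
python3 -c "
from h import *
plan(501,34,200,90)"
```

```text
t 1.65 pos [175.5 599.8 233.5] yaw_x 163.68 F [-0.3 -0.2 -0.4] open 0.999 g 0.0
shift [-0.4713 -0.4516  0.0335] turn [-0.   0.  73.7]
world dx,dy,dz in tool: [[-0.96, 0.281, 0.0], [0.281, 0.96, -0.0], [-0.0, -0.0, -1.0]]
```

```bash
python3 -m jog '[[0.25,-0.2,-0.2,0,0,0,30],[0.25,-0.4713,-0.4516,0,0,0,73.7],[0.25,-0.4713,-0.4516,0,0,0,73.7],[0.25,-0.4713,-0.4516,0,0,0,73.7],[0.25,-0.4713,-0.4516,0,0,0,73.7],[0.25,-0.4713,-0.4516,0,0,0,73.7],[0.25,-0.4713,-0.4516,0,0,0,73.7],[0.25,-0.4713,-0.4516,0,0,0,73.7],[0.25,-0.4713,-0.4516,0,0,0,73.7],[0.25,-0.4713,-0.4516,0,0,0,73.7],[0.25,-0.4713,-0.4516,0.0335,0,0,73.7],[0.25,-0.4713,-0.4516,0.0335,0,0,73.7],[0.25,-0.4713,-0.4516,0.0335,0,0,73.7],[0.25,-0.4713,-0.4516,0.0335,0,0,73.7]]'
python3 - <<'E'
from h import *
plan(501,34,110,90)
for c in ("scene","top"):
    p,_=viewer.capture(c); cv2.imwrite(f"pics/m1{c}.png",p)
a=cv2.imread("pics/m1scene.png")[150:350,150:400]; b=cv2.imread("pics/m1top.png")[180:340,220:420]
cv2.imwrite("pics/m1.png",np.hstack([cv2.resize(a,(400,320)),cv2.resize(b,(400,320))]))
E
```

```text
time_s: 3.4
position: [0.5008, 0.0351, 0.201]
tcp_rot: [[-0.001, 1.0, 0.001], [1.0, 0.001, 0.0], [0.0, 0.001, -1.0]]
force: [-0.4, -0.6, 0.2]
opening: 0.252
grasp_force: 0.0
t 3.4 pos [500.8  35.1 201. ] yaw_x 90.08 F [-0.4 -0.6  0.2] open 0.252 g 0.0
shift [-0.0011  0.0001  0.091 ] turn [ 0.1 -0.   0.1]
world dx,dy,dz in tool: [[-0.001, 1.0, 0.0], [1.0, 0.001, 0.001], [0.001, 0.0, -1.0]]
```

View pics/m1.png

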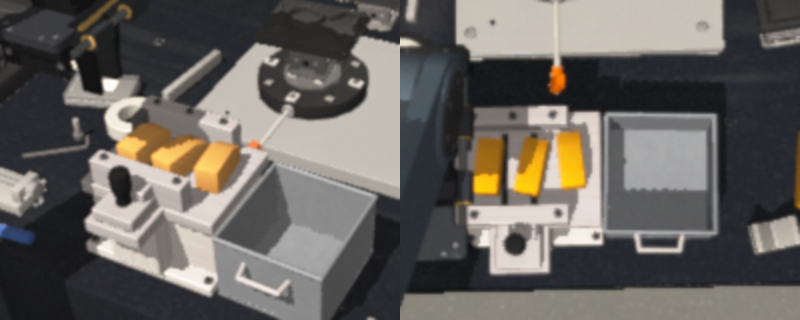

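The scene half shows no gripper, while the top half shows the dark arm at the left edge. I'll check where the TCP should project.

Run:
```python
from h import *
s=bot.read_state()
for c in ("scene","top"):
    i=viewer.camera_info(c); q=i["world_to_cam"]@np.append(s["position"]+[0,0,-.005],1); q=q[:3]
    u,v=i["fx"]*q[0]/q[2]+i["cx"],i["fy"]*q[1]/q[2]+i["cy"]; 
    p,d=viewer.capture(c); print(c,u,v,q[2],d[int(v),int(u)]); cv2.imwrite(f"pics/m2{c}.png",p)
a=cv2.imread("pics/m2scene.png"); b=cv2.imread("pics/m2top.png")
cv2.imwrite("pics/m2.png",np.hstack([cv2.resize(a,(400,300)),cv2.resize(b,(400,300))]))
```

```text
scene 213.40837533225024 199.07929359630265 0.9193795810108634 0.9009295
top 241.84011676902173 263.31516154001906 0.9602846074178588 0.66644955
```

View pics/m2.png

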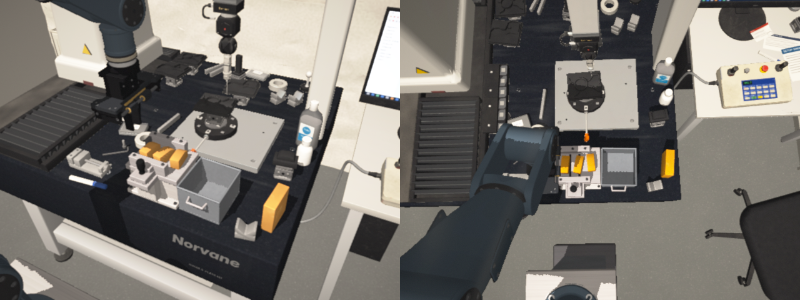

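The black gripper is where the calibration predicts, at full-scene (213,199), above the +y end of the bed. Now down behind offcut 1.

```bash
python3 -m jog '[[0.25,-0.001,0,0.05,0,0,0],[0.25,-0.001,0,0.07,0,0,0],[0.25,-0.001,0,0.08,0,0,0],[0.25,-0.001,0,0.085,0,0,0],[0.25,-0.001,0,0.091,0,0,0],[0.25,-0.001,0,0.091,0,0,0],[0.25,-0.001,0,0.091,0,0,0]]'
```

```text
time_s: 4.47
position: [0.5013, 0.0329, 0.1095]
tcp_rot: [[0.0, 1.0, 0.001], [1.0, -0.0, -0.0], [-0.0, 0.001, -1.0]]
force: [1.1, 0.6, -1.3]
opening: 0.251
grasp_force: 0.0
```

```bash
python3 -m jog '[[0.25,-0.008,0,0,0,0,0],[0.25,-0.016,0,0,0,0,0],[0.25,-0.024,0,0,0,0,0],[0.25,-0.032,0.002,0,0,0,0],[0.25,-0.04,0.004,0,0,0,0],[0.25,-0.048,0.006,0,0,0,0],[0.25,-0.056,0.008,0,0,0,0],[0.25,-0.064,0.008,0,0,0,0],[0.25,-0.072,0.008,0,0,0,0],[0.25,-0.08,0.008,0,0,0,0],[0.25,-0.088,0.008,0,0,0,0]]'
python3 - <<'E'
from h import *
tcp()
for c in ("scene","top"):
    p,W,o=cloud(c); cv2.imwrite(f"pics/m3{c}.png",p); print(c); rects(W,o&box(W,.4,.65,-.25,.08,.0,.14))
a=cv2.imread("pics/m3scene.png")[180:360,180:400]; b=cv2.imread("pics/m3top.png")[200:340,220:400]
cv2.imwrite("pics/m3.png",np.hstack([cv2.resize(a,(400,320)),cv2.resize(b,(400,320))]))
E
```

```text
time_s: 5.85
position: [0.5089, -0.0556, 0.109]
tcp_rot: [[0.0, 1.0, -0.0], [1.0, -0.0, -0.0], [-0.0, -0.0, -1.0]]
force: [0.6, 1.2, -0.6]
opening: 0.251
grasp_force: 0.3
t 5.85 pos [508.9 -55.6 109. ] yaw_x 89.98 F [ 0.6  1.2 -0.6] open 0.251 g 0.3
scene
 n 1102 c [563.3 -92.6] size [ 59.3 144.3] ang 87.8 z 123.3
 n 596 c [ 519.1 -151.8] size [36.9 59.5] ang 82.5 z 41.3
top
 n 265 c [ 521.6 -109.3] size [26.1 60.6] ang 82.6 z 124.4
 n 311 c [ 515.3 -164.5] size [26.8 60.3] ang 83.7 z 33.1
```

View pics/m3.png

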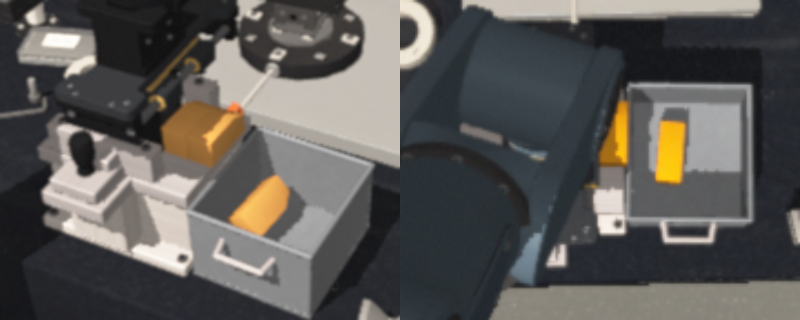

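One offcut is in the bin (top half, about (672,150)), and the other two are together at the bed's end, square. I'll keep sweeping.

```bash
python3 -m jog '[[0.25,-0.008,0.003,0,0,0,0],[0.25,-0.016,0.006,0,0,0,0],[0.25,-0.024,0.008,0,0,0,0],[0.25,-0.032,0.008,0,0,0,0],[0.25,-0.04,0.008,0,0,0,0],[0.25,-0.048,0.008,0,0,0,0],[0.25,-0.056,0.008,0,0,0,0],[0.25,-0.064,0.008,0,0,0,0],[0.25,-0.072,0.008,0,0,0,0],[0.25,-0.076,0.008,0,0,0,0],[0.25,-0.076,0.008,0,0,0,0],[0.25,-0.076,0.008,-0.06,0,0,0],[0.25,-0.076,0.008,-0.1,0,0,0],[0.25,-0.15,0.008,-0.12,0,0,0],[0.25,-0.21,0.008,-0.12,0,0,0],[0.25,-0.27,0.008,-0.12,0,0,0],[0.25,-0.27,0.008,-0.12,0,0,0],[0.25,-0.27,0.008,-0.12,0,0,0]]'
python3 - <<'E'
from h import *
tcp()
for c in ("scene","top"):
    p,W,o=cloud(c); cv2.imwrite(f"pics/m4{c}.png",p); print(c); rects(W,o&box(W,.4,.65,-.25,.08,.0,.14))
    for t in ["offcut_1","offcut_1_mid"]:print([(round(r["p"],2),np.round(r["xyz"],3).tolist()) for r in models.tip_of(c,t)])
    print("blank");rects(W,o&box(W,.4,.65,-.45,-.28,.080,.1))
a=cv2.imread("pics/m4scene.png")[180:360,180:400]; b=cv2.imread("pics/m4top.png")[200:340,220:400]
cv2.imwrite("pics/m4.png",np.hstack([cv2.resize(a,(400,320)),cv2.resize(b,(400,320))]))
E
```

```text
time_s: 8.2
position: [0.5164, -0.3247, 0.2285]
tcp_rot: [[0.001, 1.0, -0.001], [1.0, -0.001, 0.002], [0.002, -0.001, -1.0]]
force: [-0.1, 1.2, 0.4]
opening: 0.248
grasp_force: 0.0
t 8.2 pos [ 516.4 -324.7  228.5] yaw_x 89.92 F [-0.1  1.2  0.4] open 0.248 g 0.0
scene
 n 850 c [ 525.5 -154.8] size [63.2 58. ] ang 74.9 z 43.0
 n 56 c [ 526.4 -210.5] size [ 7.9 34.5] ang 85.1 z 30.0
[(0.89, [0.533, -0.133, 0.028]), (0.85, [0.513, -0.166, 0.031]), (0.55, [0.517, -0.232, 0.016])]
[(0.6, [0.526, -0.218, 0.014])]
blank
 n 640 c [ 516.6 -357.8] size [30.3 90.3] ang 84.0 z 88.5
top
 n 87 c [630.3 -67. ] size [15.9 34.7] ang 88.6 z 42.5
 n 668 c [ 523.9 -153.9] size [57.2 77.7] ang 86.4 z 43.1
 n 216 c [ 520.6 -217.9] size [26.8 61.5] ang 79.5 z 29.2
[(0.97, [0.536, -0.13, 0.029]), (0.61, [0.516, -0.234, 0.016]), (0.59, [0.518, -0.166, 0.031])]
[(0.52, [0.521, -0.216, 0.016])]
blank
```

View pics/m4.png

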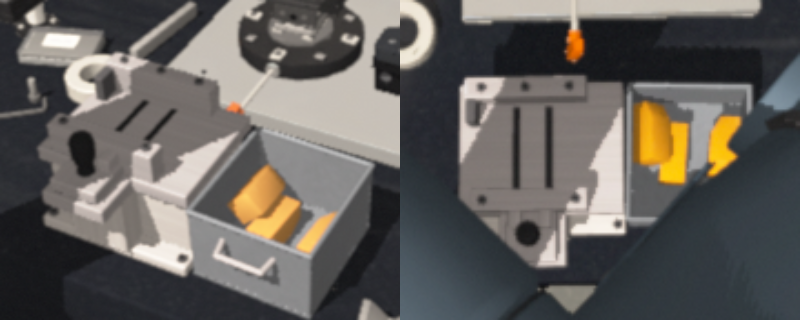

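All three offcuts are in the bin (right half: (652,132), (677,160), (722,145)) and the bed is clear. Next, the blank.

```bash
python3 -c "
from h import *
plan(517,-357.8,53,174.1)"
```

```text
t 8.5 pos [ 517.1 -323.4  229.2] yaw_x 90.09 F [0.3 1.5 0.7] open 0.253 g 0.0
shift [-3.450e-02 -1.000e-04  1.761e-01] turn [  0.  -0. -84.]
world dx,dy,dz in tool: [[-0.002, 1.0, 0.0], [1.0, 0.002, -0.0], [-0.0, 0.0, -1.0]]
```

```bash
python3 -m jog '[[0.69,-0.0345,0,0,0,0,-84],[0.69,-0.0345,0,0,0,0,-84],[0.69,-0.0345,0,0,0,0,-84],[0.69,-0.0345,0,0,0,0,-84],[0.69,-0.0345,0,0,0,0,-84],[0.69,-0.0345,0,0,0,0,-84],[0.69,-0.0345,0,0,0,0,-84],[0.69,-0.0345,0,0,0,0,-84],[0.69,-0.0345,0,0,0,0,-84],[0.69,-0.0345,0,0.05,0,0,-84],[0.69,-0.0345,0,0.1,0,0,-84],[0.69,-0.0345,0,0.14,0,0,-84],[0.69,-0.0345,0,0.16,0,0,-84],[0.69,-0.0345,0,0.176,0,0,-84],[0.69,-0.0345,0,0.176,0,0,-84],[0.69,-0.0345,0,0.176,0,0,-84]]'
```

```text
time_s: 10.5
position: [0.5175, -0.36, 0.054]
tcp_rot: [[-0.994, 0.105, 0.001], [0.105, 0.994, -0.001], [-0.001, -0.001, -1.0]]
force: [0.8, 0.4, 0.2]
opening: 0.691
grasp_force: 0.0
```

```bash
python3 -m jog '[[0.2,0,0,0,0,0,0],[0.2,0,0,0,0,0,0],[0.2,0,0,0,0,0,0],[0.2,0,0,0,0,0,0],[0.2,0,0,0,0,0,0],[0.2,0,0,0,0,0,0]]'
```

```text
time_s: 11.25
position: [0.5168, -0.3591, 0.0532]
tcp_rot: [[-0.994, 0.105, -0.0], [0.105, 0.994, 0.001], [0.0, 0.001, -1.0]]
force: [-0.1, 2.0, 3.4]
opening: 0.343
grasp_force: 30.0
```

```bash
python3 -c "
from h import *
plan(537.5,-26,220,90)"; python3 -m jog '[[0.2,0,0,-0.02,0,0,0],[0.2,0,0,-0.06,0,0,0],[0.2,0,0,-0.11,0,0,0],[0.2,0,0,-0.167,0,0,0],[0.2,0,0,-0.167,0,0,0],[0.2,0,0,-0.167,0,0,0]]'
python3 -c "
from h import *
plan(537.5,-26,220,90)"
```

```text
t 11.25 pos [ 516.8 -359.1   53.2] yaw_x 173.98 F [-0.1  2.   3.4] open 0.343 g 30.0
shift [ 0.0144  0.3336 -0.1666] turn [ 0. -0. 84.]
world dx,dy,dz in tool: [[-0.994, 0.105, 0.0], [0.105, 0.994, 0.001], [-0.0, 0.001, -1.0]]
time_s: 12.0
position: [0.516, -0.3589, 0.2198]
tcp_rot: [[-0.994, 0.105, -0.001], [0.105, 0.994, 0.001], [0.001, 0.001, -1.0]]
force: [-0.6, -0.2, -3.3]
opening: 0.343
grasp_force: 30.0
t 12.0 pos [ 516.  -358.9  219.8] yaw_x 173.98 F [-0.6 -0.2 -3.3] open 0.343 g 30.0
shift [0.0136 0.3334 0.    ] turn [-0.  -0.1 84. ]
world dx,dy,dz in tool: [[-0.994, 0.105, 0.001], [0.105, 0.994, 0.001], [-0.001, 0.001, -1.0]]
```

```bash
python3 -m jog '[[0.2,0.0136,0.04,0,0,0,10],[0.2,0.0136,0.08,0,0,0,20],[0.2,0.0136,0.12,0,0,0,30],[0.2,0.0136,0.16,0,0,0,40],[0.2,0.0136,0.20,0,0,0,50],[0.2,0.0136,0.24,0,0,0,60],[0.2,0.0136,0.27,0,0,0,69],[0.2,0.0136,0.3,0,0,0,77],[0.2,0.0136,0.32,0,0,0,82],[0.2,0.0136,0.3334,0,0,0,84],[0.2,0.0136,0.3334,0,0,0,84],[0.2,0.0136,0.3334,0,0,0,84],[0.2,0.0136,0.3334,0,0,0,84]]'
python3 - <<'E'
from h import *
tcp()
for c in ("scene","top"):
    p,W,o=cloud(c); cv2.imwrite(f"pics/m5{c}.png",p); print(c); rects(W,o&box(W,.45,.65,-.12,.08,.15,.27))
    q=W[o&box(W,.45,.65,-.12,.08,.15,.27)]; print(np.percentile(q,[1,99],axis=0).round(4).tolist())
    q=W[box(W,.5,.6,-.12,.08,.122,.1285)]; print(len(q))
a=cv2.imread("pics/m5scene.png")[100:340,150:400]; b=cv2.imread("pics/m5top.png")[200:340,220:400]
cv2.imwrite("pics/m5.png",np.hstack([cv2.resize(a,(480,460)),cv2.resize(b,(310,240)).repeat(1,0) if 0 else cv2.resize(b,(310,460))]))
E
```

```text
time_s: 13.62
position: [0.538, -0.0272, 0.2196]
tcp_rot: [[0.001, 1.0, -0.001], [1.0, -0.001, 0.0], [0.0, -0.001, -1.0]]
force: [0.1, 0.1, -2.9]
opening: 0.341
grasp_force: 30.0
t 13.62 pos [538.  -27.2 219.6] yaw_x 89.94 F [ 0.1  0.1 -2.9] open 0.341 g 30.0
scene
 n 1959 c [532.1 -29.4] size [35.3 92.5] ang 8.9 z 210.0
[[0.5201, -0.0738, 0.17], [0.5494, 0.0132, 0.256]]
422
top
 n 189 c [536.3 -66.2] size [28.8 15. ] ang 0.1 z 253.0
[[0.5223, -0.0736, 0.1865], [0.5505, -0.0588, 0.2573]]
53
```

View pics/m5.png

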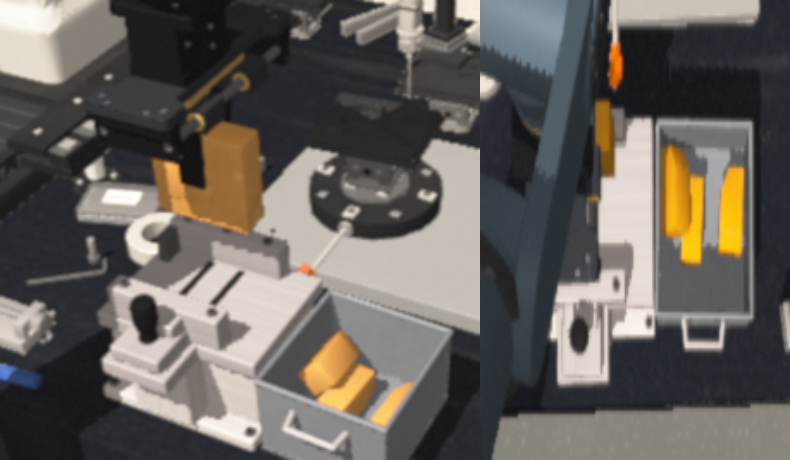

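The blank is held upright over the throat, about 4.5 mm off the fixed-jaw plane and about 7 mm short of the stop. Offcuts remain in the bin. Lowering now.

```bash
python3 -m jog '[[0.2,0,0,0.03,0,0,0],[0.2,0,0,0.05,0,0,0],[0.2,0,0,0.06,0,0,0],[0.2,0,0,0.065,0,0,0],[0.2,0,0,0.068,0,0,0],[0.2,0,0,0.070,0,0,0],[0.2,0,0,0.071,0,0,0],[0.2,0,0,0.0715,0,0,0],[0.2,0,0,0.0715,0,0,0]]'
```

```text
time_s: 14.85
position: [0.5384, -0.0265, 0.1487]
tcp_rot: [[0.0, 1.0, 0.0], [1.0, -0.0, -0.0], [-0.0, 0.0, -1.0]]
force: [0.3, -0.6, -2.2]
opening: 0.339
grasp_force: 30.0
```

```bash
python3 -m jog '[[0.2,0.002,0,0.0005,0,0,0],[0.2,0.004,0,0.0005,0,0,0],[0.2,0.005,0,0.0005,0,0,0],[0.2,0.005,0,0.0005,0,0,0]]'
```

```text
time_s: 15.35
position: [0.5385, -0.0214, 0.1482]
tcp_rot: [[0.0, 1.0, 0.0], [1.0, -0.0, -0.0], [-0.0, 0.0, -1.0]]
force: [0.6, -0.2, -0.6]
opening: 0.342
grasp_force: 30.0
```

```bash
python3 -m jog '[[0.2,0.001,0,0,0,0,0],[0.2,0.002,0,0,0,0,0],[0.2,0.002,0,0,0,0,0]]'
```

```text
time_s: 15.72
position: [0.5385, -0.0197, 0.1482]
tcp_rot: [[0.0, 1.0, 0.001], [1.0, -0.0, -0.0], [-0.0, 0.001, -1.0]]
force: [0.4, -1.7, 1.1]
opening: 0.34
grasp_force: 30.0
```

```bash
python3 -m jog '[[0.2,0.001,0,-0.0005,0,0,0],[0.2,0.001,0,-0.0005,0,0,0]]'; python3 -m jog '[[0.2,0.001,0,0,0,0,0],[0.2,0.001,0,0,0,0,0]]'
```

```text
time_s: 15.98
position: [0.5385, -0.0196, 0.1484]
tcp_rot: [[-0.0, 1.0, 0.0], [1.0, 0.0, -0.002], [-0.002, 0.0, -1.0]]
force: [0.1, -5.6, -3.2]
opening: 0.339
grasp_force: 30.0
time_s: 16.23
position: [0.5386, -0.0195, 0.1485]
tcp_rot: [[-0.001, 1.0, 0.0], [1.0, 0.001, -0.004], [-0.004, 0.0, -1.0]]
force: [-0.4, -8.0, -2.5]
opening: 0.341
grasp_force: 30.0
```

Contact with the stop. Backing off the push, then over to the fixed jaw.

```bash
python3 -m jog '[[0.2,-0.0015,0.001,0,0,0,0],[0.2,-0.0015,0.002,0,0,0,0],[0.2,-0.0015,0.003,0,0,0,0],[0.2,-0.0015,0.003,0,0,0,0]]'; python3 -m jog '[[0.2,0,0.001,0,0,0,0],[0.2,0,0.001,0,0,0,0]]'
```

```text
time_s: 16.73
position: [0.539, -0.0197, 0.1483]
tcp_rot: [[-0.001, 1.0, -0.005], [1.0, 0.001, -0.001], [-0.001, -0.005, -1.0]]
force: [-4.4, -5.8, 1.3]
opening: 0.343
grasp_force: 30.0
time_s: 16.98
position: [0.5392, -0.0197, 0.1483]
tcp_rot: [[-0.002, 1.0, -0.007], [1.0, 0.002, -0.001], [-0.001, -0.007, -1.0]]
force: [-5.9, -7.1, 2.4]
opening: 0.345
grasp_force: 30.0
```

```bash
python3 -m jog '[[0.2,-0.003,-0.002,-0.001,0,0,0],[0.2,-0.003,-0.002,-0.001,0,0,0],[0.2,-0.003,-0.002,-0.001,0,0,0]]'; python3 -m jog '[[0.2,0,0.001,0,0,0,0],[0.2,0,0.002,0,0,0,0],[0.2,0,0.002,0,0,0,0]]'
```

```text
time_s: 17.35
position: [0.5405, -0.0216, 0.1494]
tcp_rot: [[0.0, 1.0, 0.0], [1.0, -0.0, 0.001], [0.001, 0.0, -1.0]]
force: [-0.0, 0.4, -3.2]
opening: 0.344
grasp_force: 30.0
time_s: 17.73
position: [0.5408, -0.0216, 0.1492]
tcp_rot: [[0.0, 1.0, -0.004], [1.0, -0.0, 0.001], [0.001, -0.004, -1.0]]
force: [-4.3, 1.1, 0.2]
opening: 0.341
grasp_force: 30.0
```

Fixed jaw contact at TCP x≈0.5408, as measured. Easing off, closing the 2 mm to the stop, setting down and releasing.

```bash
python3 -m jog '[[0.2,0,-0.0015,0,0,0,0],[0.2,0.001,-0.0015,0,0,0,0],[0.2,0.002,-0.0015,0,0,0,0],[0.2,0.002,-0.0015,0.001,0,0,0],[0.2,0.002,-0.0015,0.001,0,0,0]]'
```

```text
time_s: 18.35
position: [0.5406, -0.02, 0.1486]
tcp_rot: [[0.0, 1.0, -0.0], [1.0, -0.0, 0.0], [0.0, -0.0, -1.0]]
force: [-3.9, -0.9, -1.8]
opening: 0.345
grasp_force: 30.0
```

```bash
python3 -m jog '[[0.2,0.001,-0.0005,0.0002,0,0,0],[0.2,0.001,-0.0005,0.0002,0,0,0],[0.2,0.0005,-0.0005,0.0002,0,0,0]]'; python3 -m jog '[[0.6,0,0,0,0,0,0],[0.6,0,0,0,0,0,0],[0.6,0,0,0,0,0,0],[0.6,0,0,0,0,0,0],[0.6,0,0,-0.05,0,0,0],[0.6,0,0,-0.1,0,0,0],[0.6,0,-0.05,-0.1,0,0,0],[0.6,0,-0.11,-0.1,0,0,0],[0.6,0,-0.11,-0.1,0,0,0],[0.6,0,-0.11,-0.1,0,0,0]]'
python3 - <<'E'
from h import *
plan(428,-27.5,148,180)
for c in ("scene","top"):
    p,W,o=cloud(c); cv2.imwrite(f"pics/m6{c}.png",p); print(c); rects(W,o&box(W,.5,.58,-.12,.08,.175,.19))
    q=W[o&box(W,.5,.58,-.12,.08,.1,.2)]; print(np.percentile(q,[1,99],axis=0).round(4).tolist())
E
```

```text
time_s: 18.73
position: [0.5406, -0.0197, 0.1484]
tcp_rot: [[0.0, 1.0, 0.001], [1.0, -0.0, -0.0], [-0.0, 0.001, -1.0]]
force: [-2.5, -1.6, -2.6]
opening: 0.34
grasp_force: 30.0
time_s: 19.98
position: [0.4314, -0.0198, 0.249]
tcp_rot: [[0.001, 1.0, 0.003], [1.0, -0.001, -0.001], [-0.001, 0.003, -1.0]]
force: [1.0, -0.1, -0.3]
opening: 0.6
grasp_force: 0.0
t 19.98 pos [431.4 -19.8 249. ] yaw_x 89.96 F [ 1.  -0.1 -0.3] open 0.6 g 0.0
shift [-0.0077 -0.0037  0.101 ] turn [  0.1   0.2 -90. ]
world dx,dy,dz in tool: [[0.001, 1.0, -0.001], [1.0, -0.001, 0.003], [0.003, -0.001, -1.0]]
scene
 n 689 c [538.9 -22.1] size [90.4 31.1] ang 88.6 z 183.0
[[0.5229, -0.0665, 0.1012], [0.5518, 0.0207, 0.1851]]
top
 n 159 c [539.8 -52.7] size [24.6 30.2] ang 88.5 z 182.7
[[0.5248, -0.0662, 0.1103], [0.5541, -0.0143, 0.1867]]
```

Blank stands upright at x 0.524–0.554 and y −0.066 to +0.021, close to the jaw and stop. Next: grip the knob and slide the jaw home.

```bash
python3 -m jog '[[0.6,-0.0077,-0.003,0,0,0,-90],[0.6,-0.0077,-0.003,0,0,0,-90],[0.6,-0.0077,-0.003,0,0,0,-90],[0.6,-0.0077,-0.003,0,0,0,-90],[0.6,-0.0077,-0.003,0,0,0,-90],[0.6,-0.0077,-0.003,0,0,0,-90],[0.6,-0.0077,-0.003,0,0,0,-90],[0.6,-0.0077,-0.003,0,0,0,-90],[0.6,-0.0077,-0.003,0,0,0,-90],[0.6,-0.0077,-0.003,0.05,0,0,-90],[0.6,-0.0077,-0.003,0.09,0,0,-90],[0.6,-0.0077,-0.003,0.105,0,0,-90],[0.6,-0.0077,-0.003,0.113,0,0,-90],[0.6,-0.0077,-0.003,0.113,0,0,-90],[0.1,-0.0077,-0.003,0.113,0,0,-90],[0.1,-0.0077,-0.003,0.113,0,0,-90],[0.1,-0.0077,-0.003,0.113,0,0,-90],[0.1,-0.0077,-0.003,0.113,0,0,-90],[0.1,-0.0077,-0.003,0.113,0,0,-90]]'
```

```text
time_s: 22.45
position: [0.4274, -0.0261, 0.1357]
tcp_rot: [[-1.0, 0.002, 0.001], [0.002, 1.0, 0.002], [-0.001, 0.002, -1.0]]
force: [1.0, 4.6, 2.4]
opening: 0.245
grasp_force: 30.0
```

```bash
python3 -m jog '[[0.1,-0.006,0,0,0,0,0],[0.1,-0.012,0,0,0,0,0],[0.1,-0.018,0,0,0,0,0],[0.1,-0.024,0,0,0,0,0],[0.1,-0.03,0,0,0,0,0],[0.1,-0.036,0,0,0,0,0],[0.1,-0.042,0,0,0,0,0],[0.1,-0.047,0,0,0,0,0],[0.1,-0.05,0,0,0,0,0],[0.1,-0.053,0,0,0,0,0],[0.1,-0.053,0,0,0,0,0]]'
```

```text
time_s: 23.82
position: [0.4781, -0.0264, 0.1357]
tcp_rot: [[-1.0, 0.0, -0.005], [0.0, 1.0, 0.001], [0.005, 0.001, -1.0]]
force: [-4.0, 1.2, 7.2]
opening: 0.243
grasp_force: 30.0
```

```bash
python3 -m jog '[[0.1,-0.002,0,0,0,0,0],[0.1,-0.004,0,0,0,0,0],[0.1,-0.005,0,0,0,0,0],[0.1,-0.006,0,0,0,0,0],[0.1,-0.006,0,0,0,0,0]]'
```

```text
time_s: 24.45
position: [0.4822, -0.0265, 0.1357]
tcp_rot: [[-1.0, -0.0, -0.009], [-0.0, 1.0, 0.001], [0.009, 0.001, -1.0]]
force: [-8.6, -0.1, 9.9]
opening: 0.246
grasp_force: 30.0
```

```bash
python3 -m jog '[[0.1,-0.001,0,0,0,0,0],[0.1,-0.002,0,0,0,0,0],[0.1,-0.003,0,0,0,0,0],[0.1,-0.003,0,0,0,0,0]]'
python3 - <<'E'
from h import *
for c in ("scene","top"):
    p,W,o=cloud(c); cv2.imwrite(f"pics/m7{c}.png",p); print(c); rects(W,o&box(W,.5,.58,-.12,.08,.175,.19))
    q=W[~o&box(W,.45,.56,-.09,.04,.12,.13)]; print(len(q),np.percentile(q,[1,50,99],axis=0).round(4).tolist() if len(q) else "")
E
```

```text
time_s: 24.95
position: [0.4822, -0.0264, 0.1356]
tcp_rot: [[-1.0, -0.001, -0.015], [-0.001, 1.0, 0.001], [0.015, 0.001, -1.0]]
force: [-12.7, -2.6, 16.0]
opening: 0.247
grasp_force: 30.0
scene
447 [[0.4716, -0.0819, 0.1202], [0.51, -0.0522, 0.1271], [0.558, 0.0264, 0.1299]]
top
6 [[0.555, -0.0819, 0.1227], [0.5565, -0.0788, 0.1253], [0.5592, -0.0775, 0.1277]]
```

Run:
```python
from h import *
a=cv2.imread("pics/m7scene.png")[140:300,180:340]; b=cv2.imread("pics/m7top.png")[210:330,230:350]
cv2.imwrite("pics/m7.png",np.hstack([cv2.resize(a,(400,400),interpolation=cv2.INTER_CUBIC),cv2.resize(b,(400,400))]))
```

```text
(no output)
```

View pics/m7.png

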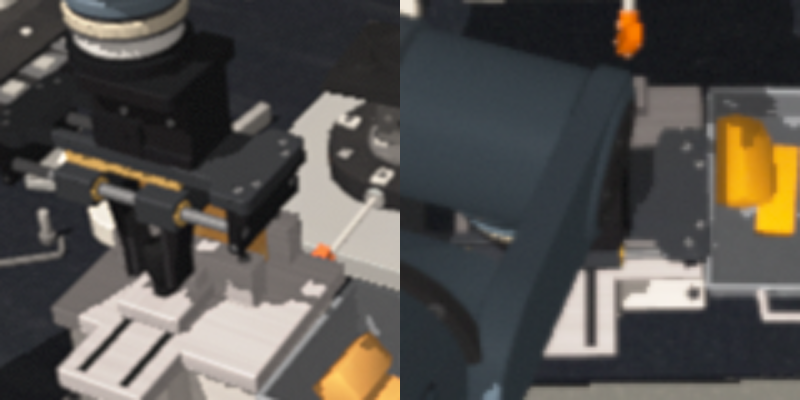

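The gripper has pushed the jaw up against the blank, with the gripper body above the blank's edge. I'll relax the push, release, retreat and measure.

```bash
python3 -m jog '[[0.1,0.002,0,0,0,0,0],[0.1,0.004,0,0,0,0,0],[0.1,0.004,0,0,0,0,0]]';  python3 -m jog '[[0.5,0,0,0,0,0,0],[0.5,0,0,0,0,0,0],[0.5,0,0,0,0,0,0],[0.5,0,0,-0.03,0,0,0],[0.5,0,0,-0.07,0,0,0],[0.2,0.07,0,-0.1,0,0,0],[0.2,0.09,0,-0.1,0,0,0],[0.2,0.09,0.11,-0.1,0,0,0],[0.2,0.09,0.15,-0.1,0,0,0],[0.2,0.09,0.15,-0.1,0,0,0],[0.2,0.09,0.15,-0.1,0,0,0]]'
python3 - <<'E'
from h import *
tcp()
for c in ("scene","top"):
    p,W,o=cloud(c); cv2.imwrite(f"pics/m8{c}.png",p); print(c); rects(W,o&box(W,.5,.58,-.12,.08,.175,.19))
    print("knob"); rects(W,~o&box(W,.38,.53,-.1,.05,.142,.156),5)
    q=W[~o&box(W,.44,.56,-.08,.0,.1255,.1295)]; print(len(q),np.percentile(q,[1,50,99],axis=0).round(4).tolist() if len(q) else "")
    q=W[o&box(W,.5,.58,-.12,.08,.14,.2)]; print("blank",np.percentile(q,[1,99],axis=0).round(4).tolist())
    for t in ["jaw_knob","blank_mid","stop_corner"]: print(t,[(round(r["p"],2),np.round(r["xyz"],3).tolist()) for r in models.tip_of(c,t)][:2])
a=cv2.imread("pics/m8scene.png")[140:300,180:340]; b=cv2.imread("pics/m8top.png")[210:330,230:350]
cv2.imwrite("pics/m8.png",np.hstack([cv2.resize(a,(400,400),interpolation=cv2.INTER_CUBIC),cv2.resize(b,(400,400))]))
E
```

```text
time_s: 25.42
position: [0.4821, -0.0265, 0.1357]
tcp_rot: [[-1.0, 0.0, -0.006], [0.0, 1.0, 0.001], [0.006, 0.001, -1.0]]
force: [-5.9, 0.5, 8.8]
opening: 0.25
grasp_force: 30.0
time_s: 26.8
position: [0.3953, 0.1241, 0.2354]
tcp_rot: [[-1.0, -0.004, 0.0], [-0.004, 1.0, -0.0], [-0.0, -0.0, -1.0]]
force: [0.3, 0.6, 0.1]
opening: 0.201
grasp_force: 0.0
t 26.8 pos [395.3 124.1 235.4] yaw_x -179.8 F [0.3 0.6 0.1] open 0.201 g 0.0
scene
 n 706 c [538.3 -22.1] size [31.4 89.2] ang 0.5 z 183.2
knob
 n 8 c [527.4  22.7] size [5.7 1.7] ang 41.6 z 148.5
 n 34 c [524.9 -18.3] size [14.1  3.7] ang 86.3 z 150.2
 n 10 c [526.2 -60.1] size [6.5 2.4] ang 64.1 z 153.9
 n 128 c [481.9 -28.8] size [20.7 21. ] ang 70.9 z 149.5
360 [[0.4755, -0.0789, 0.1257], [0.5165, -0.0451, 0.1279], [0.5589, -0.0013, 0.1295]]
blank [[0.5234, -0.0663, 0.1409], [0.5527, 0.0207, 0.1855]]
jaw_knob [(0.65, [0.477, -0.025, 0.139]), (0.48, [0.554, 0.026, 0.094])]
blank_mid [(0.84, [0.542, -0.02, 0.139]), (0.67, [0.552, 0.027, 0.097])]
stop_corner [(0.87, [0.552, 0.025, 0.095])]
top
 n 649 c [539.9 -22.4] size [29.7 88.2] ang 0.2 z 183.0
knob
 n 93 c [482.6 -28.5] size [20.5 20.3] ang 4.9 z 149.3
266 [[0.5034, -0.0793, 0.1256], [0.5154, -0.0434, 0.1273], [0.5587, -0.0015, 0.1295]]
blank [[0.524, -0.0662, 0.1433], [0.554, 0.0211, 0.1865]]
jaw_knob [(0.65, [0.488, -0.027, 0.137])]
blank_mid [(0.61, [0.542, -0.018, 0.137])]
stop_corner [(0.76, [0.558, 0.02, 0.093]), (0.4, [0.514, -0.166, 0.033])]
```

View pics/m8.png

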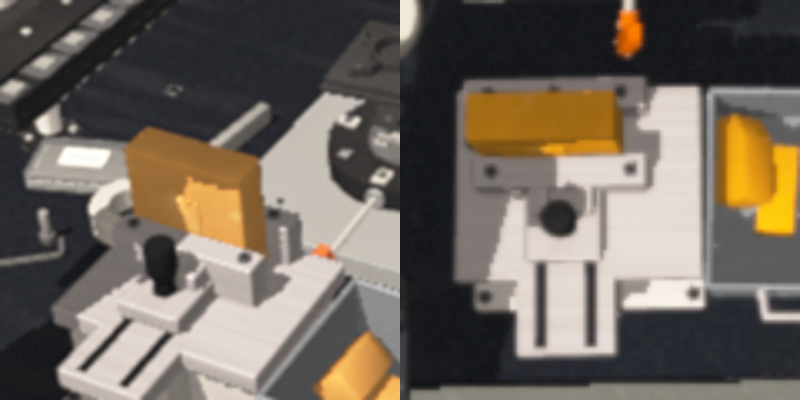

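The blank stands upright and square between the jaws, at (543,122) in the right half, with its end at the stop and nothing left on the bed. The knob is at x≈0.482, so the jaw face is at 0.524, on the blank's near face. The jaw stayed solid while the push force rose to 12.7 N. Handing in.

```bash
python3 -c "
from rig import workorder
print(workorder.hand_in())"
```

```text
the job is handed in; nothing more can be done
None
```

I handed the job in at about 27 s on the robot's clock: all three offcuts are in the scrap bin, and the blank stands upright along the fixed jaw, up to the end stop, with the moving jaw slid home against it; the hand-in returned no verdict.

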